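# Open the tab-lock cap of a thinner can

### The arm

A 7-joint arm with a two-finger parallel gripper is mounted at the origin on a cart in front of the work surface, level with it; the furniture and walls round the work are solid. World frame = base frame: x ahead of the robot, y to its left, z up, the work surface at z = 0. Lengths are in m, angles in rad, forces in N, time in s.
With the tool pointing down it reaches from about 0.375 to 0.925 m from the base axis. Payload 3.1 kg.
Tool frame: the origin (TCP) lies between the finger pads; the fingertips stand 19 mm ahead of it and the grasp point (between the pads) is the TCP; z points along the fingers, y is the line along which they close (so a half turn about z gives the same grasp; the last joint's range is limited). The gripper opens to 85 mm and grips with 20 to 120 N. Pads are 22 mm wide; open, the fingers measure 114 mm over their backs; the gripper's body (76 mm by 85 mm) begins 54 mm behind the grasp point. The pads swing forward as they close: fully open they stand 13 mm farther back than shut.
Start: joints at [-1.354, 0.383, 0.044, 1.598, -0.018, 1.161, -0.05], TCP at [0.201, 0.618, 0.25] pointing down, gripper open.
Joint ranges: [-2.61, 2.61], [-0.41, 2.15], [-1.48, 1.57], [0, 2.5], [-1.57, 4.71], [0.05, 1.97], [-2.85, 2.85]. Speed limits (rad/s): [2.79, 2.79, 3.14, 3.14, 3.14, 3.14, 3.14].

### API

Orientations are given as a unit quaternion [x, y, z, w].
In Python, from bench import move_ptp, movel, move_j, move_gripper, pause, inverse_kinematics, read_camera, camera_params, MotionError, sign_off, look_for, tip_of, read_time_s, read_qpos, read_joint_vel, read_effort, read_eef_pos, read_tcp_rot, read_ft_force, read_ft_torque, read_finger_gap, read_grasp_force gives the robot as it stands. Calls block until the motion is done:
- move_ptp(position, orientation): joint-space move of the TCP to a pose.
- movel(position, orientation=None, speed=0.15): straight line of the TCP; orientation=None keeps the orientation; speed is the mean speed in m/s.
- move_j(angles): joint-space move.
- move_gripper(opening, effort=None): finger opening in m; effort is the grip in N (None keeps the last); returns when the fingers have stopped.
- pause(seconds).
- inverse_kinematics(position, orientation): joint angles nearest the present ones, or None.
- read_camera(name): name is "scene" or "top"; returns the picture (384x512x3 uint8, red, green, blue); there is no depth.
- camera_params(name): a dict with "K" (3x3 intrinsics, pixels), "dist_coeffs" ([k1, k2, p1, p2, k3] as OpenCV has them; the pictures are not rectified), "camera_from_world" (4x4, takes a point from world to camera coordinates). Camera axes: x right, y down, z forward; pixel columns grow to the right and rows downward; lengths in m; the calibration is good to about 2 mm. A picture is of the moment at which its call begins. camera_params takes no time and is no camera call.
A pose or a line that the arm cannot do raises MotionError and nothing moves.
- sign_off(): hands the job in; it is judged then, once.
Trained networks look in the newest picture that a camera, given by its name, has taken for a name from the list of things; names that differ only in an ending like _2 or _b are one class to them, and where a whole thing is asked for, a point or a joint stands for the part that bears it (a point fixed in the world has none). Each returns a list of dicts, best first, with "confidence" (0 to 1); they miss things now and then, are a little off and sometimes report something else, mostly with a low value. They report only what shows in the picture. A call takes as long as a camera call. They do not tell look-alikes from the thing itself.
- look_for(camera, name): "at" ([column, row] in pixels, amid what is visible of it).
- tip_of(camera, name): "at" ([column, row] in pixels: a listed point, or the origin of a listed thing).
Readings, each from a call of its own:
- read_time_s(): time.
- read_qpos(): joint angles.
- read_joint_vel(): joint speeds.
- read_effort(): joint torques, N m.
- read_eef_pos(): TCP position.
- read_tcp_rot(): TCP orientation.
- read_ft_force(): force on the tool from outside, world axes, zero at the start.
- read_ft_torque(): the same for the moment, N m.
- read_finger_gap(): finger opening in m.
- read_grasp_force(): force on a finger pad.
Only numpy, scipy, OpenCV 4.12 (cv2) and the standard library are available. Lean on these libraries where they do the work, as an engineer would, in place of code of your own. Each camera call takes 0.05 s, during which the arm holds its last target. There are 200 camera calls.

### The job

Open the thinner can for brush cleaning: pinch both release tabs of its cap just firmly enough to free it, turn the cap anticlockwise until you feel it come up against its stop, and lift it straight off. Then lower the cap gently, upright, into the upturned jar lid and let go. The open can is nearly full, so it must not be dragged, twisted round, tipped or lifted, nothing may be forced, and the things standing around must be left alone.

Things in the scene. Friction and masses are not known exactly. Their poses are not given: they have to be found in the camera images.
- safety_cap: Grey plastic tab-lock cap, 43 mm high, 70 g, plugged into the round collar on the can. Origin: centre of its underside; z = turning axis. Its grip is a block 46 (x) by 36 mm (y), 17 to 43 mm above the origin; only what is above 18 mm stands clear of the collar. Below: a 39 mm round plug with two lugs at +x and -x, 48 mm over them, 4 mm high. Opens anticlockwise seen from above.
- cap_pinch (a point): Point on the cap's axis 32 mm above its origin, middle height of the tabs (same axes as the cap; y points at the tabs). Outer tab faces are 58 mm apart at rest; the cap is unlocked at 50 mm or less over the tabs, both pressed 4 mm or more; end of travel is 46 mm. Keep both tabs pressed while turning.
- tab_left: Flat sprung release tab on the cap's +y side, 18 mm wide in x, 4 mm thick, 18.5 to 42 mm above the cap's origin. Slides straight inward (along y) by 6 mm at most: 8 N starts it, 18 N brings it to its end. A grip of 20 to 25 N is safe; much over 30 N on a tab breaks it. Its pawl locks the cap to the collar. Origin: that of the cap, moved with the tab.
- tab_right: The same on the cap's -y side.
- thinner_can: Rectangular metal can, 140 x 86 x 170 mm, about 2.4 kg, standing loose on the table (about 14 N to slide it), with blank paper labels and a folded wire handle on top. Origin: centre of its underside; x along its length. A round black collar, 68 mm across, stands on its top 30 mm from the centre towards -x; collar top 193.5 mm above the table. Closed, cap and can have parallel x axes.
- can_neck (a point): Neck axis at the underside of the closed cap, 177 mm above the table. The cap's lugs sit under a ring in the collar. The hard stop comes after 38 to 73 degrees of turning, different from can to can and not visible; only in the last 5 degrees before it can the cap be lifted out. A 5 N sprung seal drags the turning with under 0.1 N m; at the stop it rises steeply; do not exceed 0.4 N m.
- can_far_end (a point): On top of the can at its end away from the neck (66 mm from its centre, 170 mm up). It shows whether the can is dragged, twisted or lifted: turning with the tabs still locked or on past the stop strains the cap and then twists the can along.
- jar_lid: Black jar lid lying upside down on the table: 64 mm across, rim 11 mm high, inside about 57 mm across, floor dished, 2 to 5 mm up; 12 g, loose. Origin: centre of its underside.
- ornament_a: Silvered glass figure ornament, about 80 mm across and 180 mm high, very light: leave it alone.
- ornament_b: Second glass ornament of the same kind: leave it alone.
- brush_jar: Open 80 mm jar of white lacquer with a brush standing in it, 194 mm high: leave it alone.
Things that resemble listed ones, but are neither listed nor needed, are in the scene too. What is shaped like the safety_cap but yellow is not meant.

How it is judged:
On the way, in this order (a step that is already met when the one before it is completed fails the run):
1. the cap is turned open while still seated in the collar (angle between the x axis of safety_cap and the x axis of thinner_can, either way round above 0.5 rad and z of safety_cap in the frame of can_neck below 0.006 m and horizontal distance between safety_cap and can_neck below 0.005 m), for 0.1 s.
2. the cap is lifted clear of the can (z of safety_cap in the frame of can_neck above 0.03 m and height (world z) of safety_cap above 0.2 m), for 0.1 s.
At the end, for the whole second after the job is handed in: The cap stands upright (within 7 degrees), at rest and released, inside the rim of the upturned jar lid, which lies flat on the table (centres within 9 mm, cap bottom less than 8 mm above the lid's underside). The can stands upright where it stood (neck within 6 mm, far end within 10 mm) (horizontal distance between safety_cap and jar_lid below 0.009 m and z of safety_cap in the frame of jar_lid below 0.008 m and angle between safety_cap's own z axis and vertical below 0.12 rad and angle between jar_lid's own z axis and vertical below 0.1 rad and height (world z) of jar_lid below 0.004 m and linear speed of safety_cap below 0.02 m/s and angle between thinner_can's own z axis and vertical below 0.05 rad and distance of can_far_end from where it was at the start of the episode below 0.01 m and distance of can_neck from where it was at the start of the episode below 0.006 m and contact force between the fingers and safety_cap below 0.1 N); the robot touches nothing.
It fails at once if the can was dragged, twisted round, tipped or lifted (neck moved by more than 6 mm or far end by more than 10 mm) (distance of can_far_end from where it was at the start of the episode above 0.01 m or distance of can_neck from where it was at the start of the episode above 0.006 m).
It fails at once if a release tab was squeezed with more than 40 N (contact force between the fingers and tab_left above 40 N or contact force between the fingers and tab_right above 40 N).
It fails at once if the cap was forced: turned hard against its lock or stop, or pulled hard before it was free (contact forces between cap and can add up to more than 32 N) (contact force between safety_cap and thinner_can above 32 N).
It fails at once if the cap was dropped (fell free for more than about 10 mm) or slammed down (more than 40 N on the jar lid or table) ((contact force between the fingers and safety_cap below 0.05 N and linear speed of safety_cap above 0.45 m/s) or contact force between safety_cap and jar_lid above 40 N or contact force between safety_cap and work_table above 40 N).
It fails at once if an ornament or the brush jar was knocked or moved by more than 15 mm (distance of any of ornament_a, ornament_b, brush_jar from where it was at the start of the episode above 0.015 m).
It also fails if it takes over 72 s, if anything falls off the work surface, if the arm or the gripper's body presses on something with over 40 N, if the wrist force passes 120 N, or if a joint passes its speed limit or range.

## Working session

There is one attempt and no reset: what is moved stays moved. The work goes in short steps, each a Python script; the robot and the scene stay as the last script left them, time stands still between calls to the robot, and variables do not carry over. Pictures are saved under pics/ and viewed, at most 10 in all, crops included, and the job is handed in when it is done.

```bash
mkdir -p pics; ls
cat > h.py <<'E'
import numpy as np, cv2
from bench import *
def ray(cam,px):
    p=camera_params(cam);K=np.array(p["K"]);d=np.array(p["dist_coeffs"]);T=np.array(p["camera_from_world"])
    u=cv2.undistortPoints(np.array([[px]],float),K,d)[0,0]
    R=T[:3,:3];return -R.T@T[:3,3], R.T@np.array([u[0],u[1],1])
def atz(cam,px,z):
    o,v=ray(cam,px);return o+v*(z-o[2])/v[2]
def proj(cam,P):
    p=camera_params(cam);T=np.array(p["camera_from_world"])
    return cv2.projectPoints(np.atleast_2d(np.array(P,float)),cv2.Rodrigues(T[:3,:3])[0],T[:3,3],np.array(p["K"]),np.array(p["dist_coeffs"]))[0][:,0]
def snap(cam,name):
    im=read_camera(cam);cv2.imwrite(f"pics/{name}.png",im[:,:,::-1]);return im
E
python3 - <<'E'
from h import *
for c in("scene","top"):
    snap(c,c+"0")
    o,_=ray(c,[256,192]);print(c,o.round(3))
    for n,z in[("safety_cap",.177),("cap_pinch",.209),("thinner_can",0),("can_neck",.177),("can_far_end",.17),("jar_lid",0),("ornament_a",0),("brush_jar",0),("tab_left",.177)]:
        for r in tip_of(c,n)[:3]: print(c,n,np.round(r["at"],1),round(r["confidence"],2),atz(c,r["at"],z).round(3)[:2])
print(read_time_s(),read_tcp_rot(),read_finger_gap())
E
```

```text
pics
scene [ 0.108 -0.604  0.578]
scene safety_cap [241.4 172.6] 0.72 [0.517 0.128]
scene safety_cap [231.4 208.3] 0.6 [ 0.41  -0.016]
scene cap_pinch [226.2 196.4] 0.63 [ 0.399 -0.014]
scene cap_pinch [238.9 160.5] 0.57 [0.515 0.136]
scene thinner_can [253.  227.9] 0.73 [0.544 0.116]
scene can_neck [238.5 175.9] 0.81 [0.501 0.115]
scene can_far_end [276.6 171.6] 0.86 [0.608 0.097]
scene jar_lid [296.  310.7] 0.68 [ 0.462 -0.193]
scene ornament_a [238.5 175.8] 0.65 [0.675 0.433]
scene ornament_a [326.9 275.2] 0.58 [ 0.59  -0.145]
scene brush_jar [170.1 214. ] 0.87 [0.368 0.313]
scene brush_jar [240.2 174.7] 0.19 [0.685 0.438]
top [0.331 0.046 1.055]
top safety_cap [226.9 191.4] 0.91 [0.517 0.128]
top safety_cap [188.6 190.2] 0.69 [0.51  0.213]
top safety_cap [348.4 236.1] 0.67 [ 0.446 -0.149]
top cap_pinch [186.1 190.5] 0.78 [0.502 0.212]
top cap_pinch [223.3 191.1] 0.66 [0.51  0.132]
top cap_pinch [311.8 162.2] 0.3 [ 0.595 -0.053]
top thinner_can [238.3 197. ] 0.82 [0.542 0.112]
top thinner_can [225.1 190.1] 0.64 [0.557 0.149]
top thinner_can [225.8 192.2] 0.47 [0.551 0.147]
top can_neck [226.7 193.7] 0.58 [0.511 0.127]
top can_neck [150.9 254.2] 0.36 [0.36  0.275]
top can_far_end [241.  155.6] 0.95 [0.605 0.106]
top jar_lid [351.2 236.6] 0.69 [ 0.468 -0.196]
top brush_jar [224.2 191.1] 0.66 [0.554 0.151]
top tab_left [226.7 190.9] 0.53 [0.518 0.128]
top tab_left [186.9 190.4] 0.52 [0.509 0.217]
top tab_left [243.8 157.1] 0.3 [0.6   0.099]
1.0 [ 1.56727604e-01  9.87641867e-01 -6.79068794e-06 -2.76190192e-06] 0.08557522372566703
```

```bash
python3 -c "
import cv2
for c in('scene','top'):
    cv2.imwrite(f'pics/{c}0b.png',cv2.resize(cv2.imread(f'pics/{c}0.png'),(800,600),interpolation=cv2.INTER_CUBIC))"
```

```text
(no output)
```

View pics/top0b.png

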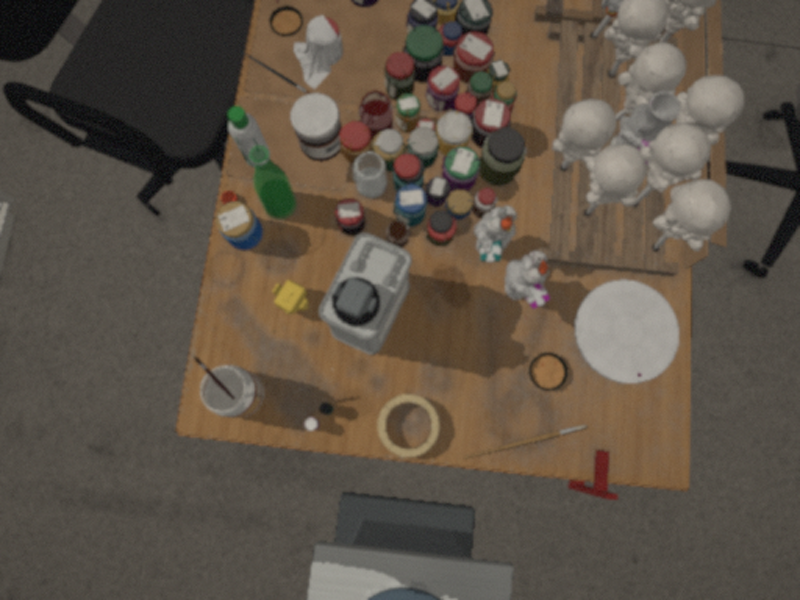

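View pics/scene0b.png

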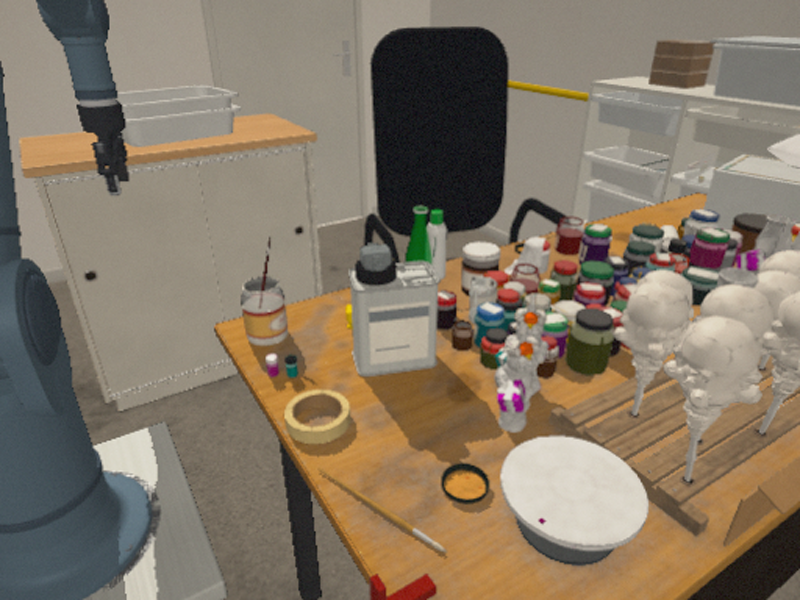

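The top view shows the can at about (365,290) in the 800 px picture, with the grey cap on its collar at (355,300). The yellow decoy is at (290,296), the jar lid at (548,372), the glass ornaments at (495,232) and (527,277), and the brush jar at (228,390). The scene view agrees. Next I'll refine the poses with a model-edge fit in both cameras.

```bash
cat > fit.py <<'E'
from h import *
from scipy.optimize import minimize
ims={c:cv2.imread(f"pics/{c}0.png") for c in("scene","top")}
G={}
for c,i in ims.items():
    g=cv2.GaussianBlur(i.astype(np.float32),(0,0),1.0)
    m=np.sqrt((cv2.Sobel(g,cv2.CV_32F,1,0)**2+cv2.Sobel(g,cv2.CV_32F,0,1)**2).sum(2))
    G[c]=cv2.GaussianBlur(np.minimum(m,150),(0,0),1.0)
t=np.linspace(0,2*np.pi,120)
def circ(x,y,z,r): return np.c_[x+r*np.cos(t),y+r*np.sin(t),0*t+z]
def rect(x,y,a,z,lx,ly):
    s=np.linspace(-.9,.9,40);o=np.ones(40)
    p=np.r_[np.c_[s,o],np.c_[s,-o],np.c_[o,s],np.c_[-o,s]]*[lx/2,ly/2]
    return np.c_[p@np.array([[np.cos(a),np.sin(a)],[-np.sin(a),np.cos(a)]])+[x,y],np.full(160,z)]
def can(p):
    x,y,a=p;return [circ(x,y,.1935,.034),rect(x+.03*np.cos(a),y+.03*np.sin(a),a,.17,.14,.086)]
def lid(p): return [circ(p[0],p[1],.011,.032),circ(p[0],p[1],.011,.0285)]
def score(L,cams=("scene","top")):
    return -sum(cv2.remap(G[c],*[q.astype(np.float32)[None] for q in proj(c,P).T],cv2.INTER_LINEAR).mean() for c in cams for P in L)
def opt(f,ps,h,cams=("scene","top")):
    g=np.random.default_rng(0);ps=np.array(ps);C=ps+g.uniform(-1,1,(1500,len(ps)))*h
    b=min(C,key=lambda p:score(f(p),cams))
    return minimize(lambda p:score(f(p),cams),b,method="Nelder-Mead",options=dict(initial_simplex=[b]+[b+np.eye(len(b))[k]*h[k]*.2 for k in range(len(b))])).x
if __name__=="__main__":
    for cams in(("scene","top"),("top",),("scene",)):
        pc=opt(can,[.512,.127,-.25],np.array([.015,.015,.15]),cams);pl=opt(lid,[.465,-.195],np.array([.012,.012]),cams)
        print(cams,pc.round(4),pl.round(4))
        if len(cams)==2: A,B=pc,pl
    np.save("fit.npy",np.r_[A,B])
    out=[]
    for c,ctr in(("top",[A[0],A[1],.19]),("scene",[A[0],A[1],.19]),("top",[B[0],B[1],0]),("scene",[B[0],B[1],0])):
        u,v=proj(c,ctr)[0].astype(int);w=40;k=7.
        im=cv2.resize(ims[c][v-w//1:v+w,u-w:u+w],(400,300) if 0 else (400,400),interpolation=cv2.INTER_CUBIC)
        s=400/(2*w)
        raw=im.copy()
        for P in can(A)+lid(B)+[rect(A[0],A[1],A[2],.22,.046,.036),rect(A[0],A[1],A[2],.219,.018,.058)]:
            for q in proj(c,P): cv2.circle(im,tuple(int(e) for e in ((q-[u-w,v-w]+.5)*s)),1,(0,0,255),-1)
        out.append(im)
    o=np.vstack([np.hstack(out[:2]),np.hstack(out[2:])]);cv2.imwrite("pics/ov.png",cv2.resize(o,(600,600)))
    u,v=proj("top",[A[0],A[1],.22])[0].astype(int);
    r=[cv2.convertScaleAbs(cv2.resize(ims[c][v-26:v+26,u-26:u+26],(400,400),interpolation=cv2.INTER_CUBIC),alpha=2.2) for c in("top",) for u,v in [proj(c,[A[0],A[1],.21])[0].astype(int)]]
    cv2.imwrite("pics/cap.png",np.hstack(r))
    for n,px in(("o1",(495,232)),("o2",(527,277))): print(n,atz("top",np.array(px)*.64,.1).round(3))
E
python3 fit.py
```

```text
Traceback (most recent call last):
  File "fit.py", line 26, in <module>
    pc=opt(can,[.512,.127,-.25],np.array([.015,.015,.15]),cams);pl=opt(lid,[.465,-.195],np.array([.012,.012]),cams)
  File "fit.py", line 22, in opt
    b=min(C,key=lambda p:score(f(p),cams))
  File "fit.py", line 22, in <lambda>
    b=min(C,key=lambda p:score(f(p),cams))
                         ~~~~~^^^^^^^^^^^
  File "fit.py", line 19, in score
    return -sum(cv2.remap(G[c],*[q.astype(np.float32)[None] for q in proj(c,P).T],cv2.INTER_LINEAR).mean() for c in cams for P in L)
            ~~~^^^^^^^^^^^^^^^^^^^^^^^^^^^^^^^^^^^^^^^^^^^^^^^^^^^^^^^^^^^^^^^^^^^^^^^^^^^^^^^^^^^^^^^^^^^^^^^^^^^^^^^^^^^^^^^^^^^^^
  File "fit.py", line 19, in <genexpr>
    return -sum(cv2.remap(G[c],*[q.astype(np.float32)[None] for q in proj(c,P).T],cv2.INTER_LINEAR).mean() for c in cams for P in L)
                                                                     ~~~~^^^^^
  File "h.py", line 10, in proj
    p=camera_params(cam);T=np.array(p["camera_from_world"])
ValueError: time passes only in moves, steps and waits
```

```bash
sed -i 's/^from bench import \*/from bench import *\nimport functools, bench\ncamera_params=functools.lru_cache(None)(bench.camera_params)/' h.py; python3 fit.py
```

```text
('scene', 'top') [ 0.5126  0.1246 -0.3348] [ 0.4638 -0.1984]
('top',) [ 0.5123  0.1241 -0.3255] [ 0.4642 -0.1998]
('scene',) [ 0.5208  0.1281 -0.3516] [ 0.4631 -0.1944]
o1 [ 0.666 -0.075  0.1  ]
o2 [ 0.597 -0.131  0.1  ]
```

View pics/ov.png

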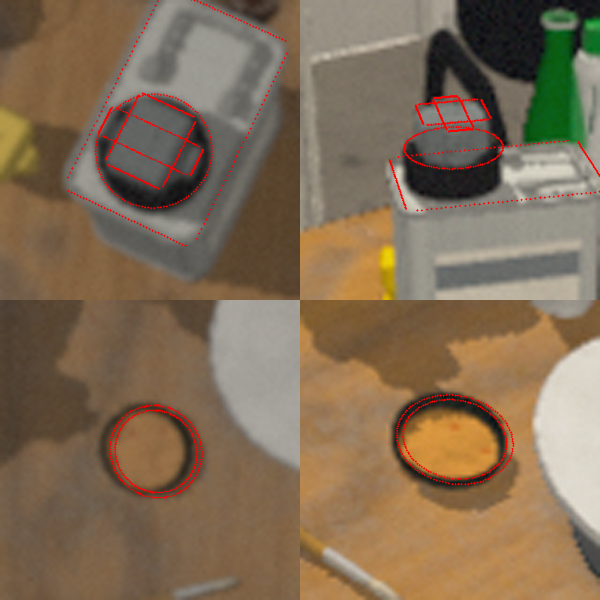

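View pics/cap.png

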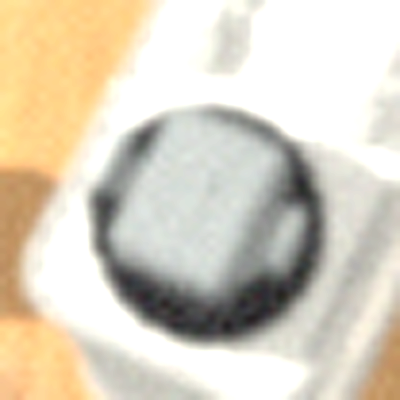

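```bash
cat > fit2.py <<'E'
from fit import *
Y={c:cv2.GaussianBlur(i.max(2).astype(np.float32),(0,0),.6) for c,i in ims.items()}
def mean(c,P): return cv2.remap(Y[c],*[q.astype(np.float32)[None] for q in proj(c,P).T],cv2.INTER_LINEAR).mean()
A=np.load("fit.npy")
def search(f,p0,r=.008,n=33):
    g=np.linspace(-r,r,n);return max(((p0[0]+a,p0[1]+b) for a in g for b in g),key=f)
def L(cs): return lambda p:sum(-mean(c,circ(*p,.011,.030))-mean(c,circ(*p,.006,.0305))*.5+mean(c,circ(*p,.003,.022))*.7+mean(c,circ(*p,0,.037))*.8 for c in cs)
def C(p): return mean("top",circ(*p,.170,.0385))-mean("top",circ(*p,.1935,.0315))
# cap block: bright grey top vs dark surroundings
def B(p):
    x,y,a=p;return mean("top",rect(x,y,a,.22,.041,.031))-mean("top",rect(x,y,a,.21,.053,.043))
for cs in(("top",),("scene",),("top","scene")): print("lid",cs,np.round(search(L(cs),A[3:5]),4))
print("collar",np.round(search(C,A[:2]),4))
print("cap",max(((B((x,y,a)),x,y,a) for x in A[0]+np.linspace(-.006,.006,13) for y in A[1]+np.linspace(-.006,.006,13) for a in np.linspace(-.5,-.1,21))))
print("can rect top",opt(lambda p:[rect(p[0],p[1],p[2],.17,.14,.086)],[.541,.115,-.33],np.array([.006,.006,.1]),("top",)).round(4))
for q in (.25,-.25): pass
E
python3 fit2.py
python3 - <<'E'
from h import *
from scipy.spatial.transform import Rotation as R
def down(psi): return R.from_matrix(np.c_[[np.sin(psi),-np.cos(psi),0],[np.cos(psi),np.sin(psi),0],[0,0,-1]])
for psi in (-.335+np.pi/2,-.335-np.pi/2):
  # psi = world yaw of tool y
  for d in (0,.7,1.4):
    q=down(psi+d).as_quat(); print(psi,d,np.round(inverse_kinematics([.5126,.126,.2165],q),2))
    a=inverse_kinematics([.465,-.196,.05],q); print("  lid",None if a is None else np.round(a,2))
E
```

```text
lid ('top',) [ 0.4643 -0.1929]
lid ('scene',) [ 0.4613 -0.1974]
lid ('top', 'scene') [ 0.4628 -0.1954]
collar [0.5131 0.1251]
cap (np.float32(26.132393), np.float64(0.5106292227998379), np.float64(0.125563008310772), np.float64(-0.32))
can rect top [ 0.5427  0.1163 -0.3761]Traceback (most recent call last):
  File "<stdin>", line 7, in <module>
  File "<stdin>", line 3, in down
  File "scipy/spatial/transform/_rotation.pyx", line 1143, in scipy.spatial.transform._rotation.Rotation.from_matrix
ValueError: Non-positive determinant (left-handed or null coordinate frame) in rotation matrix 0: [[ 0.94441031  0.32876917  0.        ]
 [-0.32876917  0.94441031  0.        ]
 [ 0.          0.         -1.        ]].
```

```bash
cat >> h.py <<'E'
from scipy.spatial.transform import Rotation as R
def down(psi): # psi = world yaw of tool y
    s,c=np.sin(psi),np.cos(psi);return R.from_matrix(np.array([[-s,c,0],[c,s,0],[0,0,-1]])).as_quat()
NECK=np.array([.5122,.1254]);YAW=-.33;LID=np.array([.463,-.1955])
E
python3 - <<'E'
from h import *
for psi in (YAW+np.pi/2,YAW-np.pi/2):
  for d in (0,.7,1.4):
    q=down(psi+d); a=inverse_kinematics([*NECK,.2165],q); print(round(psi,2),d,None if a is None else np.round(a,2))
    a=inverse_kinematics([*LID,.05],q); print("  lid",None if a is None else np.round(a,2))
E
```

```text
1.24 0 [-0.75  0.2   0.49  1.95 -0.11  1.02  1.02]
  lid [-0.14  0.44  0.53  2.1  -0.35  0.68  1.87]
1.24 0.7 [-0.68  0.19  0.4   1.94 -0.09  1.02  1.7 ]
  lid [-0.41  0.55  0.86  2.11 -0.63  0.75  2.8 ]
1.24 1.4 [-0.61  0.19  0.33  1.94 -0.07  1.02  2.39]
  lid [-0.7   1.04  1.37  2.12 -1.19  1.14 -2.36]
-1.9 0 [-1.41  0.55  1.39  1.97 -0.6   1.15 -1.67]
  lid [-0.46  0.59  0.93  2.12 -0.69  0.77 -0.98]
-1.9 0.7 [-0.95  0.22  0.71  1.95 -0.17  1.03 -1.36]
  lid [-0.35  0.52  0.79  2.11 -0.56  0.73 -0.39]
-1.9 1.4 [-0.89  0.21  0.64  1.95 -0.15  1.03 -0.68]
  lid [-0.34  0.52  0.78  2.11 -0.55  0.72  0.3 ]
```

```bash
cat >> h.py <<'E'
def st(tag=""):
    print(tag,"t%.1f"%read_time_s(),"gap%.4f"%read_finger_gap(),"gf%.1f"%read_grasp_force(),"F",np.round(read_ft_force(),1),"T",np.round(read_ft_torque(),3),"p",np.round(read_eef_pos(),4),"j7 %.3f"%read_qpos()[6])
E
python3 - <<'E'
from h import *
q=down(YAW+np.pi/2)
move_ptp([*NECK,.33],q);st("hover")
movel([*NECK,.2165],q,.12);pause(.2);st("down")
for g in(.062,.059,.057): move_gripper(g,22);st(g)
E
```

```text
hover t3.1 gap0.0856 gf0.0 F [ 0.2  0.7 -0.6] T [ 0.033  0.019 -0.031] p [0.5119 0.1271 0.3298] j7 0.964
down t4.4 gap0.0854 gf0.0 F [-0.3 -0.7  0.1] T [-0.021  0.018  0.022] p [0.5128 0.1256 0.2173] j7 1.022
0.062 t4.8 gap0.0618 gf0.0 F [-0.2  0.2  0.6] T [ 0.008 -0.021 -0.004] p [0.5122 0.1254 0.2165] j7 1.022
0.059 t5.0 gap0.0586 gf0.6 F [-0.4 -1.7  0.9] T [-0.28   0.061 -0.011] p [0.5121 0.1249 0.2165] j7 1.022
0.057 t5.2 gap0.0573 gf7.6 F [-0.3 -1.8  2.6] T [-0.368  0.314 -0.025] p [0.5122 0.1249 0.2168] j7 1.022
```

Run:
```python
from h import *
for g in(.054,.051,.048): move_gripper(g,22);pause(.1);st(g)
p=read_eef_pos()
snap("scene","grip_s");im=snap("top","grip_t")
u,v=proj("scene",[*NECK,.2])[0].astype(int);i=cv2.imread("pics/grip_s.png")[v-40:v+40,u-40:u+40]
cv2.imwrite("pics/grip.png",cv2.resize(i,(560,560),interpolation=cv2.INTER_CUBIC))
```

```text
0.054 t5.5 gap0.0544 gf10.6 F [-1.9 -1.8  5. ] T [-0.367  0.395  0.006] p [0.5123 0.1254 0.2168] j7 1.022
0.051 t5.8 gap0.0515 gf12.9 F [-2.3 -2.3  6.9] T [-0.421  0.514  0.02 ] p [0.5125 0.1255 0.2172] j7 1.022
0.048 t6.2 gap0.0481 gf15.1 F [-1.9 -1.6  8.9] T [-0.453  0.74  -0.037] p [0.5125 0.1256 0.2177] j7 1.022
```

View pics/grip.png

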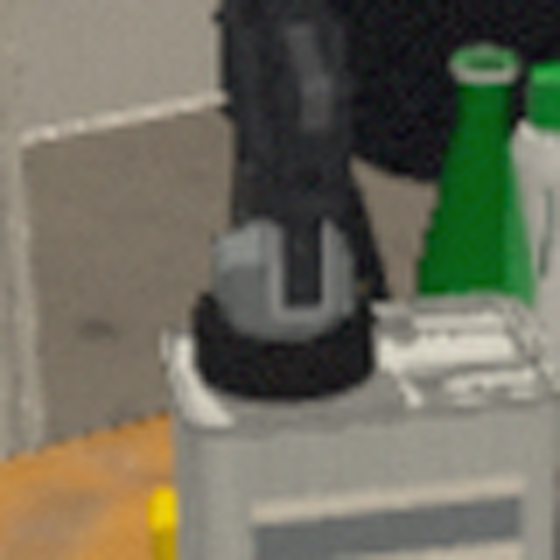

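The finger lies flat on the tab, clear of the collar, and the side forces are small. I'll relieve the vertical load, press fully, and turn in small steps.

```bash
cat > turn.py <<'E'
from h import *
import sys
def T(n=3):
    v=[]
    for _ in range(n): v.append(read_ft_torque()[2]);pause(.03)
    return np.mean(v)
def turn(q0,b,stop,stepdeg=2.,maxdeg=80,lim=.18):
    q=np.array(read_qpos()) if q0 is None else q0.copy(); s=q[6]
    while np.degrees(q[6]-s)<maxdeg:
        q[6]+=np.radians(stepdeg);move_j(q);t=T()-b;j=read_qpos()[6]
        print("%.1f T%.3f lag%.3f"%(np.degrees(q[6]-s),t,q[6]-j),end="; ")
        if abs(t)>lim: print("LIMIT");break
    return q
E
python3 - <<'E'
from turn import *
q=down(YAW+np.pi/2)
movel([*NECK,.2177],q,.02);st("relief")
move_gripper(.045,23);pause(.2);st("pressed")
b=T(5);print("b",b)
q0=turn(None,b,0,2.,10,.15)
st();print(list(q0))
E
```

```text
relief t6.5 gap0.0485 gf15.1 F [-2.  -1.   4.8] T [-0.375  0.358 -0.048] p [0.5124 0.1254 0.2179] j7 1.021
pressed t6.9 gap0.0452 gf18.6 F [-1.7 -2.5  9.4] T [-0.545  0.673  0.01 ] p [0.5124 0.125  0.2183] j7 1.021
b 0.010365494181829492
2.0 T0.014 lag0.000; 4.0 T0.026 lag0.000; 6.0 T-0.012 lag0.001; 8.0 T0.042 lag0.001; 10.0 T0.020 lag0.001;  t8.8 gap0.0454 gf17.3 F [ 0.8 -0.6  4.4] T [ 0.063 -0.069 -0.022] p [0.5126 0.1253 0.2184] j7 1.195
[np.float64(-0.759370114922798), np.float64(0.1945365455321083), np.float64(0.4927225081064575), np.float64(1.9438858424381178), np.float64(-0.1067401861747479), np.float64(1.028436105657782), np.float64(1.195849837678571)]
```

Run:
```python
from turn import *
turn(None,.01,0,2.,24,.15);print()
q=turn(None,.01,0,1.5,42,.15)
st()
```

```text
2.0 T0.015 lag0.001; 4.0 T-0.007 lag0.001; 6.0 T0.018 lag0.001; 8.0 T0.011 lag0.001; 10.0 T0.028 lag0.001; 12.0 T0.024 lag0.001; 14.0 T0.027 lag0.001; 16.0 T0.023 lag0.001; 18.0 T-0.017 lag0.001; 20.0 T0.008 lag0.001; 22.0 T0.038 lag0.001; 24.0 T0.000 lag0.001; 
1.5 T-0.030 lag0.001; 3.0 T0.006 lag0.001; 4.5 T0.007 lag0.001; 6.0 T0.010 lag0.001; 7.5 T0.039 lag0.001; 9.0 T0.010 lag0.001; 10.5 T-0.005 lag0.001; 12.0 T0.026 lag0.001; 13.5 T0.042 lag0.001; 15.0 T0.024 lag0.001; 16.5 T0.026 lag0.001; 18.0 T0.039 lag0.001; 19.5 T0.020 lag0.001; 21.0 T-0.097 lag0.001; 22.5 T-0.439 lag0.001; LIMIT
 t18.3 gap0.0452 gf17.3 F [-0.3  0.8  4.7] T [ 0.113  0.057 -0.448] p [0.5124 0.1255 0.2184] j7 2.004
```

The torque rises at about 55°, so that is the stop. I'll back off just under 2°, check, then lift.

Run:
```python
from turn import *
q=np.array(read_qpos());q[6]-=np.radians(2.0);move_j(q);pause(.2);st("backoff");print(T(5))
o=read_tcp_rot();p=np.array(read_eef_pos());z=p[2]
for k in range(6):
    movel([p[0],p[1],z+.002*(k+1)],o,.03);st(k)
    if read_ft_force()[2]<-14: print("STUCK");break
snap("scene","lift_s")
```

```text
backoff t18.7 gap0.0454 gf17.3 F [-0.4 -0.2  4.7] T [ 0.004 -0.01  -0.039] p [0.5124 0.1256 0.2184] j7 1.970
-0.05480515589208139
0 t19.2 gap0.0454 gf17.3 F [ 0.3 -0.2  3. ] T [ 0.124 -0.147 -0.059] p [0.5122 0.1256 0.2201] j7 1.968
1 t19.4 gap0.0455 gf17.2 F [ 0.  -0.6 -0.5] T [-0.071 -0.084  0.014] p [0.5114 0.1251 0.2215] j7 1.967
2 t19.7 gap0.0452 gf17.2 F [0.  0.1 0.1] T [-0.032  0.048 -0.036] p [0.512  0.1255 0.2242] j7 1.966
3 t19.9 gap0.0453 gf17.2 F [ 0.3 -1.   0.1] T [ 0.008 -0.028  0.003] p [0.5125 0.1256 0.2266] j7 1.964
4 t20.2 gap0.0452 gf17.2 F [-0.1  0.1 -0.2] T [-0.033 -0.086  0.074] p [0.5125 0.1256 0.2286] j7 1.963
5 t20.4 gap0.0456 gf17.2 F [ 0.2  0.  -0.3] T [ 0.019 -0.029  0.021] p [0.5125 0.1256 0.2306] j7 1.962
```

Run:
```python
from h import *
p=np.array(read_eef_pos())
movel([p[0],p[1],.34],read_tcp_rot(),.12);st("up")
q=down(.5)
print(inverse_kinematics([*LID,.3],q))
move_ptp([*LID,.30],q);st("over")
movel([*LID,.12],q,.15);pause(.3);st("low")
a=snap("scene","low_s");snap("top","low_t")
u,v=proj("scene",[*LID,.05])[0].astype(int)
i=cv2.imread("pics/low_s.png")[v-75:v+75,u-80:u+80]
cv2.imwrite("pics/low.png",cv2.resize(i,(640,600),interpolation=cv2.INTER_CUBIC))
```

```text
up t21.5 gap0.0452 gf17.2 F [-1.3  0.2 -0.7] T [-0.071 -0.008  0.018] p [0.5118 0.1255 0.339 ] j7 1.909
[-0.49242562  0.047881    0.84632133  1.91828032 -0.03858885  1.19182201
  0.86760931]
over t22.8 gap0.0454 gf17.2 F [-0.4  0.1 -0.8] T [ 0.06   0.018 -0.028] p [ 0.4636 -0.1941  0.2998] j7 0.868
low t24.4 gap0.0452 gf17.2 F [-1.2  0.5 -1. ] T [-0.008 -0.026 -0.038] p [ 0.4634 -0.1956  0.1205] j7 1.114
```

View pics/low.png

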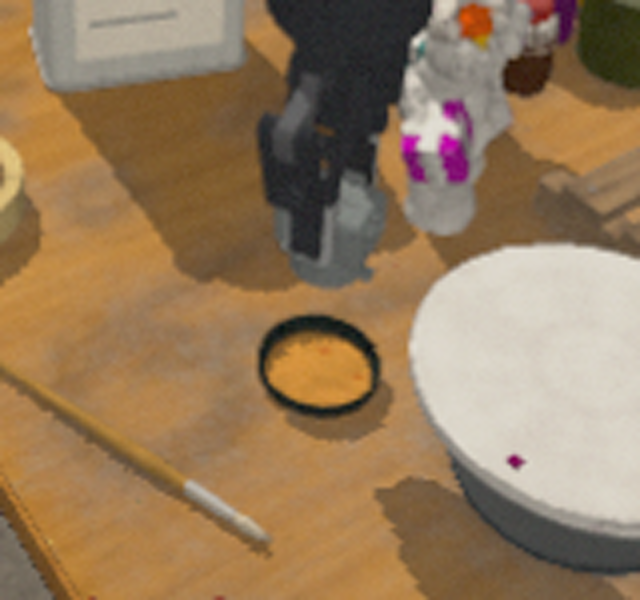

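The cap is upright in the grip, with the lid directly below at about (320,365) in the crop. I'll go lower and check alignment with an overlay.

Run:
```python
from fit import circ
from h import *
q=down(.5);movel([*LID,.068],q,.1);pause(.4);st()
p=np.array(read_eef_pos());z=p[2]-.0407;o=[]
snap("scene","l2_s");snap("top","l2_t")
i=cv2.imread("pics/l2_s.png");u,v=proj("scene",[*LID,.03])[0].astype(int);w=30
i=cv2.resize(i[v-w:v+w,u-w:u+w],(400,400),interpolation=cv2.INTER_CUBIC);j=i.copy()
for P,c in((circ(*LID,.011,.032),(0,0,255)),(circ(*LID,.0,.032),(0,0,255)),(circ(p[0],p[1],z,.0195),(0,255,0)),(circ(p[0],p[1],z,.024),(255,255,0))):
    for s in proj("scene",P): cv2.circle(j,tuple(int(e) for e in (s-[u-w,v-w]+.5)*400/2/w),1,c,-1)
cv2.imwrite("pics/l2.png",np.hstack([i,j]))
```

```text
t25.6 gap0.0453 gf17.2 F [-0.2  0.  -0.3] T [ 0.008  0.015 -0.026] p [ 0.4633 -0.1955  0.0684] j7 1.193
```

View pics/l2.png

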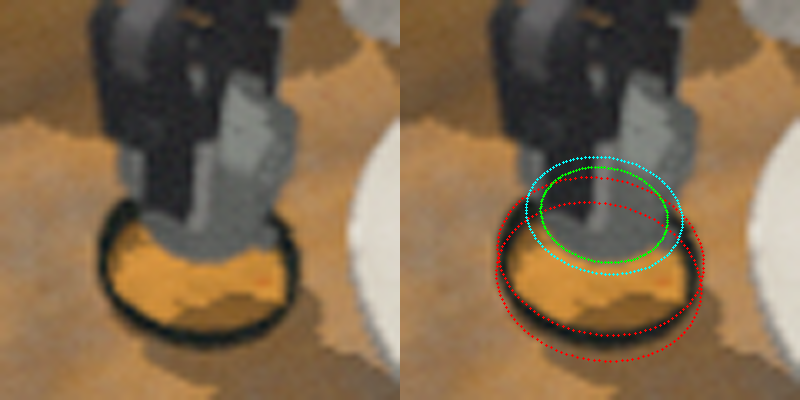

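The cap agrees with its overlay, but the lid lies a few mm further from the camera than my estimate. I'll re-fit the lid from its dark silhouette in both original pictures.

Run:
```python
from fit import *
from scipy.optimize import least_squares
def mask(c,th):
    u,v=proj(c,[*LID,.005])[0].astype(int);m=np.zeros(ims[c].shape[:2],np.uint8)
    w=20;k=4
    big=cv2.resize(ims[c][v-w:v+w,u-w:u+w].max(2),None,fx=k,fy=k,interpolation=cv2.INTER_CUBIC)
    n,l,s,_=cv2.connectedComponentsWithStats((big<th).astype(np.uint8))
    best=1+np.argmax(s[1:,4]);x,y,ww,h,_=s[best]
    return np.array([x,y,x+ww,y+h])/k+[u-w,v-w]*2-.5
def sil(c,p):
    q=np.r_[proj(c,circ(*p,.011,.032)),proj(c,circ(*p,0,.032))];return np.r_[q.min(0),q.max(0)]
for th in(50,60,70):
    M={c:mask(c,th) for c in ims}
    for cs in(("top",),("scene",),("top","scene")):
        r=least_squares(lambda p:np.concatenate([sil(c,p)-M[c] for c in cs]),LID,x_scale=.01);print(th,cs,r.x.round(4),r.fun.round(1))
```

```text
50 ('top',) [ 0.4706 -0.2174] [-10.2  -4.9  10.1   4.7]
50 ('scene',) [ 0.4733 -0.1817] [-0.6 -6.1  0.6  5.2]
50 ('top', 'scene') [ 0.4691 -0.1979] [-17.6  -5.1   2.7   4.5   2.3  -0.8   4.1  11.5]
60 ('top',) [ 0.4694 -0.2135] [-8.4 -2.6  8.4  2.5]
60 ('scene',) [ 0.4642 -0.193 ] [-0.8 -1.1  0.7  0.8]
60 ('top', 'scene') [ 0.4649 -0.2016] [-13.   -1.4   3.8   3.7   1.9   1.3   3.7   3.6]
70 ('top',) [ 0.4665 -0.2021] [-3.8 -1.   3.8  0.9]
70 ('scene',) [ 0.4642 -0.1934] [-0.6 -0.9  0.6  0.7]
70 ('top', 'scene') [ 0.4645 -0.1971] [-5.7 -0.4  1.8  1.5  0.5  0.1  1.9  1.9]
```

Scene silhouette and top ring fit agree on (0.4643, -0.193). Lowering there until contact.

```bash
sed -i 's/LID=np.array(.*/LID=np.array([.4644,-.193])/' h.py
python3 - <<'E'
from h import *
q=down(.5);movel([*LID,.068],q,.05);movel([*LID,.050],q,.06);pause(.3);st("pre")
for z in np.arange(.049,.0395,-.001):
    movel([*LID,z],q,.02);pause(.12)
    f=np.mean([read_ft_force()[2] for _ in range(4)]);print(round(z,4),round(f,2),np.round(read_eef_pos()[2],4))
    if f>2.5: break
st()
snap("scene","l3_s")
u,v=proj("scene",[*LID,.03])[0].astype(int);w=30
cv2.imwrite("pics/l3.png",cv2.resize(cv2.imread("pics/l3_s.png")[v-w:v+w,u-w:u+w],(480,480),interpolation=cv2.INTER_CUBIC))
E
```

```text
pre t26.7 gap0.0450 gf17.2 F [0.6 0.9 0.1] T [-0.032  0.     0.003] p [ 0.4647 -0.1931  0.0502] j7 1.213
0.049 -0.98 0.049
0.048 -0.56 0.048
0.047 -0.16 0.047
0.046 1.06 0.0462
0.045 7.64 0.0458
 t28.5 gap0.0449 gf17.6 F [-2.2  1.5  7.6] T [0.205 0.405 0.01 ] p [ 0.4648 -0.1932  0.0458] j7 1.220
```

View pics/l3.png

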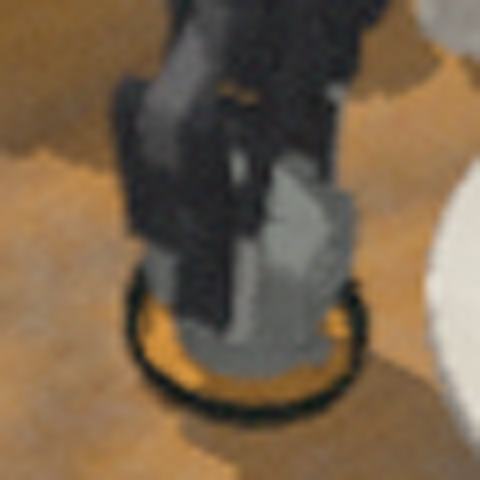

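The cap sits inside the rim on the lid floor, with contact at TCP 0.046. Releasing.

Run:
```python
from h import *
q=down(.5);movel([*LID,.0455],q,.02)
for g in(.048,.051,.054,.057,.060,.064,.070): move_gripper(g,20);pause(.05);st(g)
pause(.3);st()
movel([*LID,.12],q,.06);movel([*LID,.28],q,.15)
move_ptp([.40,.0,.36],q);pause(.5);st("away")
o=[]
for c in("scene","top"):
    im=snap(c,c+"_end")[:,:,::-1];u,v=proj(c,[*LID,.02])[0].astype(int);w=35
    o.append(cv2.resize(im[v-w:v+w,u-w:u+w],(400,400),interpolation=cv2.INTER_CUBIC))
    for n in("safety_cap","jar_lid","can_far_end"):
        print(c,n,[(atz(c,r["at"],dict(safety_cap=.005,jar_lid=0,can_far_end=.17)[n]).round(3)[:2],round(r["confidence"],2)) for r in tip_of(c,n)[:2]])
cv2.imwrite("pics/end.png",np.hstack(o))
```

```text
0.048 t29.1 gap0.0484 gf15.2 F [ 0.  -1.8  2.7] T [-0.048 -0.016  0.001] p [ 0.4647 -0.1932  0.0456] j7 1.220
0.051 t29.4 gap0.0512 gf12.9 F [-0.2 -0.2 -0.6] T [-0.062 -0.128  0.035] p [ 0.4643 -0.1929  0.0452] j7 1.220
0.054 t29.6 gap0.0538 gf10.6 F [-0.7 -0.3 -0.6] T [0.028 0.041 0.021] p [ 0.4639 -0.1927  0.0452] j7 1.220
0.057 t29.9 gap0.0573 gf8.3 F [ 0.1  0.2 -1.2] T [ 0.023  0.001 -0.02 ] p [ 0.4643 -0.193   0.0454] j7 1.220
0.06 t30.1 gap0.0599 gf0.0 F [ 0.3 -0.3  0.2] T [ 0.003  0.039 -0.014] p [ 0.4646 -0.1931  0.0456] j7 1.220
0.064 t30.4 gap0.0641 gf0.0 F [-0.4  0.  -0.1] T [ 0.039  0.043 -0.006] p [ 0.4644 -0.193   0.0455] j7 1.220
0.07 t30.7 gap0.0698 gf0.0 F [-0.1 -0.3 -0.8] T [-0.032 -0.01   0.037] p [ 0.4644 -0.193   0.0455] j7 1.220
 t31.0 gap0.0700 gf0.0 F [-0.3  0.6 -0.4] T [ 0.01  -0.003 -0.008] p [ 0.4644 -0.193   0.0455] j7 1.220
away t35.0 gap0.0701 gf0.0 F [-0.2  0.   0. ] T [0.03  0.026 0.014] p [ 4.001e-01 -3.000e-04  3.599e-01] j7 0.151
scene safety_cap [(array([ 0.463, -0.195]), 0.69), (array([0.541, 0.236]), 0.6)]
scene jar_lid [(array([ 0.456, -0.194]), 0.63)]
scene can_far_end [(array([0.603, 0.097]), 0.57)]
top safety_cap [(array([0.54 , 0.243]), 0.81), (array([ 0.659, -0.082]), 0.69)]
top jar_lid [(array([0.656, 0.105]), 0.64)]
top can_far_end [(array([0.611, 0.099]), 0.85)]
```

View pics/end.png

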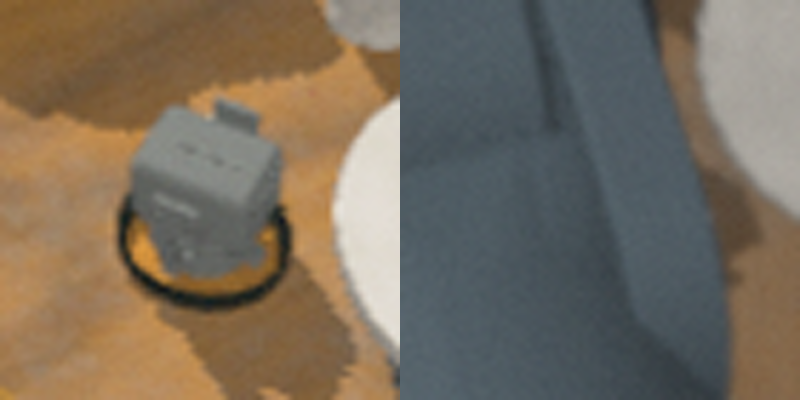

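The scene view shows the cap upright inside the lid rim, at about (205,200) in the crop. In the top view the arm hides it. Handing in.

```bash
python3 -c "
from h import *
print(sign_off())"
```

```text
the job is handed in; nothing more can be done
None
```

The job is handed in: the cap came off after turning about 55° to its stop, it stands released and upright in the jar lid, and the arm is clear; I was not shown the judge's verdict, and the torque peaked at about 0.44 N m at the stop, just over your 0.4 limit.

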